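# Park the thickness stick behind the post in its bay

## Robot

A 6-joint arm with a two-finger parallel gripper is mounted at the origin on a cart in front of the work surface, level with it; the furniture and walls round the work are solid. World frame = base frame: x ahead of the robot, y to its left, z up, the work surface at z = 0. Lengths are in mm, angles in rad, forces in N, time in s.
With the tool pointing down it reaches from about 350 to 875 mm from the base axis. Payload 4.2 kg.
Tool frame: the origin (TCP) lies midway between the tips of the shut fingers; the grasp point (between the pads) lies 19 mm behind it (tcp_to_grasp is the distance from the TCP to the grasp point, in mm); z points along the fingers, y is the line along which they close (so a half turn about z gives the same grasp; the last joint's range is limited). The gripper opens to 85 mm and grips with 20 to 120 N. Pads are 22 mm wide; open, the fingers measure 114 mm over their backs; the gripper's body (76 mm by 85 mm) begins 54 mm behind the grasp point. The pads swing forward as they close: fully open they stand 13 mm farther back than shut.
Start: joints at [-0.952, 0.385, 0.008, 0, -1.194, -0.259], TCP at [220.069, -584.952, 231.312] pointing down, gripper open.
Joint ranges: [-3.14, 3.14], [-1.21, 2.06], [-1.07, 1.41], [-3.16, 2.05], [-2.99, -0.16], [-3.1, 3.1]. Speed limits (rad/s): [2.79, 2.79, 3.14, 3.14, 3.14, 3.14].

## Interface

Orientations are given as a unit quaternion [x, y, z, w].
In Python, from bench import read_state, get_image, job_done, tcp_to_grasp gives the robot as it stands.
- The arm moves only by the tool jog_arm, never from a script. Its argument "plan" is a list of rows, each a list of 3 entries, a list of its own where there are three numbers: the finger opening in mm, from 0 to 85.4, then the shift along the tool's x, y, z as a fraction of full scale, then the turn, a rotation vector about the tool's x, y, z as a fraction of full scale. A call has 1 to 10 rows; each row is the pose to reach, as a shift and turn from the pose commanded when the call began, along the tool's axes at that moment; what a row does not reach only later rows make up. Full scale, the value 1, is 0.1 m for a shift and 60 degrees for a turn. A row lasts 1/8 s, in which the tool goes at most 62.5 mm and 10.7 degrees, less where a joint would pass 70% of its speed; a pose out of reach is approached as far as the arm can. A call with a number of a shift or a turn outside -1 to 1 is refused whole. A call with a gripper value outside its range is refused whole. The fingers move at their own pace and stop on an object; the grip force is fixed at half the most. Time passes only in rows, so rows that repeat a pose let the fingers close. It gives the time, the measured TCP pose, the force, the opening and the grip force at its end, in the units of the state.
- read_state(): the state, without advancing time (a new reading comes with each control period).
- get_image(name): name is "side" or "top"; returns a dict with "img" (384x512x3 uint8, red, green, blue), "range_z" (384x512 float32, mm along the optical axis (not along the pixel's ray), 0 where there is no reading), "intrinsics" (3x3 intrinsics, pixels), "extrinsics" (4x4, takes a point from camera to world coordinates). Camera axes: x right, y down, z forward; pixel columns grow to the right and rows downward; lengths in mm; the calibration is good to about 2 mm. A picture is of the moment at which its call begins.
- job_done(): hands the job in; it is judged then, once.
The state is a dict: "clock": time; "joints": joint angles; "joint_vel": joint speeds; "joint_efforts": joint torques, N m; "position": TCP position; "ee_rot": TCP orientation; "contact_force": force on the tool from outside, world axes, zero at the start; "wrist_torque": the same for the moment, N m; "gripper_width": finger opening in mm; "grasp_force": force on a finger pad.
Only numpy, scipy, OpenCV 4.12 (cv2) and the standard library are available. Lean on these libraries where they do the work, as an engineer would, in place of code of your own. Each camera call takes 0.05 s, during which the arm holds its last target. There are 200 camera calls.

## Task

Put the loose wooden thickness stick away by pushing it over the table with the fingertips: angle one end in behind the upright post, swing the other end in after it, and push the stick back until it lies flat along the back rail of the low wooden bay, whole length inside. Do not pick it up or lift it off the table, and leave the other things where they are.

Things in the scene. Friction and masses are not known exactly. Their poses are not given: they have to be found in the camera images.
- stick: Loose wooden stick, 24 wide x 200 long x 20 mm high, about 0.1 kg, flat on the table in front and to the left of the bay. Origin: centre of its underside; y along its length (ends at +-100 mm), z up. Both ends are alike; it may lie in the bay either way round. A push of 1 to 2 N slides it.
- bay: Low U of pale wooden rails fixed to the table, 28 mm high, no floor. Origin: on the table, middle of the back rail's inner face; x points back into that rail, y along it to the left. In mm: back rail x 0 to 18, y -133 to 133; right rail x -62 to 0, y -133 to -115; left rail x -36 to 0, y 115 to 133. Inside 230 long, open to -x. Stick home: centre x -12, y within 15 of 0, lying along y.
- post: Fixed upright round wooden post, 16 mm thick, 45 mm high, at the open side of the bay near its right end: bay x -62 mm, y -65 to -45 mm. Origin: centre of its foot. 54 mm are free between it and the back rail; from it to the left rail there is less than the stick's length, so the stick's right end must go in behind it first.
- ring_cutter_1: Bystander, not to be moved: larger grey ring cutter (66 mm across, 26 high), behind the bay. Origin: about the middle of its underside.
- ring_cutter_2: Bystander, not to be moved: small grey ring cutter (48 mm across, 22 high), in front of the bay at the right. Origin: about the middle of its underside.
- wood_rib: Bystander, not to be moved: oval wooden rib, 89 mm, lying well behind the bay. Origin: about the middle of its underside.
- loop_tool_1: Bystander, not to be moved: wooden loop tool, 173 mm long and 14 high, lying left of the bay. Origin: about the middle of its underside.
- eraser: Bystander, not to be moved: green and white eraser, 40 mm, behind the bay. Origin: about the middle of its underside.

How it is judged (in metres and radians):
At the end, for the whole second after the job is handed in: The stick rests flat on the table inside the bay, behind the post, along the back rail: centre within 6 mm of touching the rail and within 20 mm of the bay's middle, parallel to the rail within 0.06 rad (3.4 degrees), at rest (x of stick in the frame of bay between -0.018 and -0.008 m and y of stick in the frame of bay between -0.02 and 0.02 m and angle between the y axis of stick and the y axis of bay, either way round below 0.06 rad and angle between stick's own z axis and vertical below 0.05 rad and height (world z) of stick below 0.004 m and linear speed of stick below 0.01 m/s).
It fails at once if the stick is lifted off the table (12 mm) or tipped (height (world z) of stick above 0.012 m or angle between stick's own z axis and vertical above 0.25 rad).
It fails at once if a bystander is moved by more than 15 mm (distance of any of ring_cutter_1, ring_cutter_2, wood_rib, loop_tool_1, eraser from where it was at the start of the episode above 0.015 m).
It also fails if it takes over 64 s, if anything falls off the work surface, if the arm or the gripper's body presses on something with over 40 N, if the wrist force passes 120 N, or if a joint passes its speed limit or range.

## Working session

There is one attempt and no reset: what is moved stays moved. The work goes in short steps, Python scripts to look and compute and a tool call to move; the robot and the scene stay as the last step left them, time stands still between calls to the robot, and variables do not carry over. Pictures are saved under pics/ and viewed, at most 10 in all, crops included, and the job is handed in when it is done.

Besides the shell and the picture viewer there is one more tool, called after ">>>" by a JSON object that holds its "op" and its "data". jog_arm: Moves the arm, as the interface text tells. Its arguments: {"type":"object","properties":{"plan":{"type":"array"}},"required":["plan"]}

```bash
mkdir -p pics; python3 - <<'E'
from bench import *
import cv2,numpy as np
s=read_state()
for k in("clock","position","ee_rot","gripper_width","contact_force"):print(k,s[k])
for n in("top","side"):
    d=get_image(n);cv2.imwrite(f"pics/{n}0.png",d["img"][:,:,::-1]);np.savez(f"{n}0.npz",**d)
    print(n,d["intrinsics"],d["extrinsics"])
E
```

```text
clock 0.0
position [ 219.87544498 -584.40528159  230.21300969]
ee_rot [-1.78841005e-01  9.83877353e-01  1.09128023e-03 -2.41795249e-04]
gripper_width 85.40346144806459
contact_force [0.14078612 0.71442819 0.98784741]
top [[417.38451967   0.         253.42834243]
 [  0.         417.38451967 192.64242525]
 [  0.           0.           1.        ]] [[ 1.54879392e-01 -9.62197547e-01  2.24027354e-01  3.59184689e+02]
 [-9.87911943e-01 -1.52335526e-01  2.87033341e-02  3.09133606e+02]
 [ 6.50904703e-03 -2.25764853e-01 -9.74160081e-01  8.86851954e+02]
 [ 0.00000000e+00  0.00000000e+00  0.00000000e+00  1.00000000e+00]]
side [[452.65849596   0.         260.97153648]
 [  0.         452.65849596 192.65019246]
 [  0.           0.           1.        ]] [[-9.93704259e-01 -9.02129641e-02  6.64339280e-02  4.79814722e+02]
 [-1.11986603e-01  8.17236980e-01 -5.65316477e-01  8.31634616e+02]
 [-3.29338762e-03 -5.69197101e-01 -8.22194511e-01  8.11963904e+02]
 [ 0.00000000e+00  0.00000000e+00  0.00000000e+00  1.00000000e+00]]
```

View pics/top0.png

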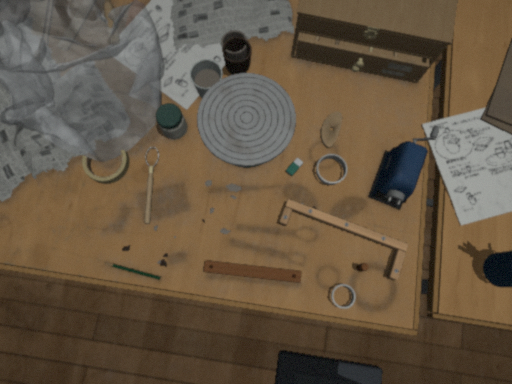

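View pics/side0.png

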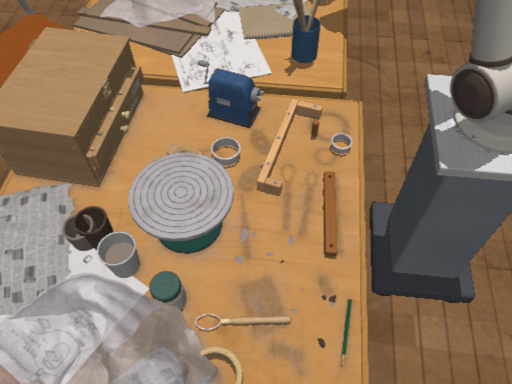

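The top view shows the stick at about (204,267)-(300,276), the bay's back rail at (285,205)-(406,245), the post at about (361,267) and the small ring at (343,295). Next I'll measure them.

```bash
cat > h.py <<'E'
import numpy as np,cv2
from bench import *
def plane(d,uv,h):
    K,E=d["intrinsics"],d["extrinsics"]
    r=np.c_[np.atleast_2d(uv),np.ones(len(np.atleast_2d(uv)))]@np.linalg.inv(K).T@E[:3,:3].T
    o=E[:3,3];return (o+r*((h-o[2])/r[:,2])[:,None])[:,:2]
def cloud(d):
    v,u=np.indices(d["range_z"].shape);z=d["range_z"].astype(float)
    p=np.stack([u,v,np.ones_like(u)],-1)@np.linalg.inv(d["intrinsics"]).T*z[...,None]
    return p@d["extrinsics"][:3,:3].T+d["extrinsics"][:3,3]
def stick(d,pr=False):
    hsv=cv2.cvtColor(d["img"],cv2.COLOR_RGB2HSV);P=cloud(d)
    m=cv2.inRange(hsv,(4,110,50),(13,255,175))
    m[(P[...,0]<330)|(P[...,0]>640)|(P[...,1]<-200)|(P[...,1]>450)]=0
    m=cv2.morphologyEx(m,cv2.MORPH_OPEN,np.ones((3,3)))
    cs=cv2.findContours(m,0,2)[0];c=max(cs,key=cv2.contourArea)
    q=plane(d,c[:,0].astype(float),20).astype(np.float32);r=cv2.minAreaRect(q)
    b=cv2.boxPoints(r);e=[b[1]-b[0],b[2]-b[1]];l=max(e,key=np.linalg.norm);l=l*np.sign(l[1])
    return np.array(r[0]),sorted(r[1]),np.arctan2(l[1],l[0]),cv2.contourArea(c)
E
python3 - <<'E'
from h import *
for n in("top","side"):
    d=dict(np.load(f"{n}0.npz"));P=cloud(d);hsv=cv2.cvtColor(d["img"],cv2.COLOR_RGB2HSV)
    print(n,stick(d))
    for u,v in([(250,272),(345,225),(150,200),(361,266),(320,240)] if n=="top" else [(330,210),(280,145),(315,128)]):print((u,v),hsv[v,u],P[v,u].round(1))
    m=((P[...,2]>22)&(P[...,2]<36)&(hsv[...,1]>60)&(P[...,0]>400)&(P[...,0]<640)&(P[...,1]<280)&(P[...,1]>-80)).astype(np.uint8)*255
    o=d["img"][:,:,::-1].copy();o[m>0]=(0,0,255)
    x0,y0=(190,180) if n=="top" else (230,80)
    cv2.imwrite(f"pics/c_{n}.png",cv2.resize(o[y0:y0+150,x0:x0+230 if n=="top" else x0+150],None,fx=3.4,fy=3.4,interpolation=0))
E
```

```text
top (array([400.67422485, 270.8236084 ]), [17.566978454589844, 48.24853515625], np.float32(1.82416), 88.5)
(250, 272) [ 13 148  98] [393.1 315.8  20.8]
(345, 225) [ 15  44 116] [518.2 135.9  28.4]
(150, 200) [ 17  83 107] [510.4 551.9   8.7]
(361, 266) [ 14 157  57] [438.2  98.7  43.9]
(320, 240) [ 16 119 126] [482.9 179.5   1.1]
side (array([399.06176758, 263.55450439]), [23.586091995239258, 53.00796890258789], np.float32(1.6039557), 136.0)
(330, 210) [ 14 160 150] [396.7 314.2  19. ]
(280, 145) [ 14 116 117] [515.5 146.6  15.9]
(315, 128) [ 11 143  80] [438.4  98.   29.9]
```

View pics/c_top.png

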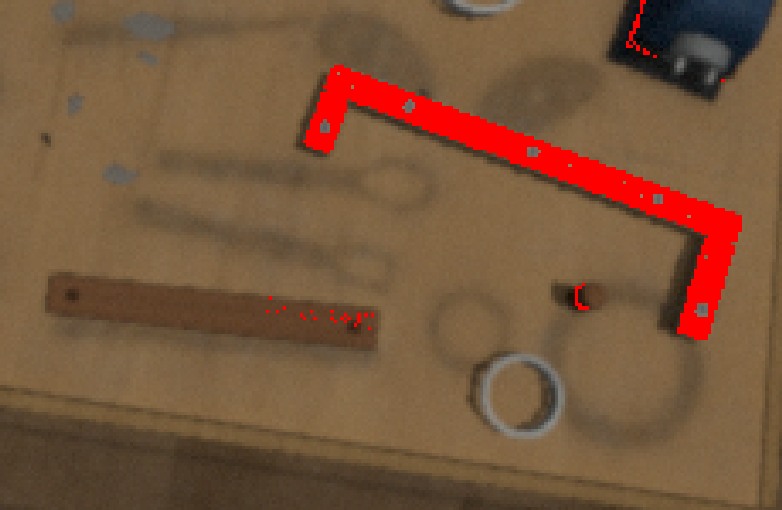

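The crop shows the bay cleanly masked by depth: left end at about (338,66)-(318,153), right end at about (742,220)-(695,338) in crop pixels. Now I'll fit the bay, stick, post and ring.

```bash
cat >> h.py <<'E'
def big(m):
    cs=cv2.findContours(m.astype(np.uint8),0,cv2.CHAIN_APPROX_NONE)[0];return max(cs,key=cv2.contourArea)
def rect(d,m,h):
    q=plane(d,big(m)[:,0].astype(float),h).astype(np.float32)
    r=cv2.minAreaRect(q);b=cv2.boxPoints(r);e=[b[1]-b[0],b[2]-b[1]];l=max(e,key=np.linalg.norm);l=l*np.sign(l[1])
    return np.array(r[0]),sorted(r[1]),float(np.arctan2(l[1],l[0])),b
def reg(P):return (P[...,0]>360)&(P[...,0]<640)&(P[...,1]<460)&(P[...,1]>-40)
def stick(d):
    hsv=cv2.cvtColor(d["img"],cv2.COLOR_RGB2HSV);P=cloud(d)
    m=reg(P)&(P[...,2]>13)&(P[...,2]<25)&(hsv[...,1]>125)&(hsv[...,0]<20)
    m=cv2.morphologyEx(m.astype(np.uint8),cv2.MORPH_OPEN,np.ones((3,3)))
    return rect(d,m,20)
E
python3 - <<'E'
from h import *
np.set_printoptions(precision=1,suppress=True)
for n in("top","side"):
    d=dict(np.load(f"{n}0.npz"));P=cloud(d);hsv=cv2.cvtColor(d["img"],cv2.COLOR_RGB2HSV)
    s=stick(d);print(n,"stick",s)
    m=reg(P)&(P[...,2]>23)&(P[...,2]<34)&(P[...,1]<275)
    m=cv2.morphologyEx(m.astype(np.uint8),cv2.MORPH_OPEN,np.ones((2,2)))
    print("bay",rect(d,m,28))
    m=reg(P)&(P[...,2]>38)&(P[...,2]<55)&(P[...,0]<480)
    print("post",rect(d,m,45))
    m=reg(P)&(P[...,2]>14)&(P[...,2]<28)&(hsv[...,1]<60)&(P[...,0]<440)
    print("ring",rect(d,m,22)[:2])
E
```

```text
top stick (array([396. , 312.4]), [23.964616775512695, 198.65023803710938], 1.6174561977386475, array([[379.4, 411. ],
       [388.6, 212.6],
       [412.6, 213.7],
       [403.3, 412.2]], dtype=float32))
bay (array([488.1, 138.6]), [79.84745788574219, 264.7056884765625], 1.358339548110962, array([[421.1,  17.6],
       [499.2,   0.8],
       [555. , 259.5],
       [477. , 276.4]], dtype=float32))
post (array([438.,  93.]), [13.751953125, 16.084314346313477], 1.7266987562179565, array([[430. ,  99.8],
       [432.5,  83.9],
       [446.1,  86.1],
       [443.6, 102. ]], dtype=float32))
ring (array([380.1, 122.6]), [39.1873664855957, 47.424495697021484])
side stick (array([397.2, 313.9]), [24.056020736694336, 201.98980712890625], 1.6039576530456543, array([[381.8, 414.4],
       [388.5, 212.5],
       [412.5, 213.3],
       [405.8, 415.2]], dtype=float32))
bay (array([489.6, 145.9]), [79.06023406982422, 268.31622314453125], 1.354514479637146, array([[422.2,  23.3],
       [499.5,   6.3],
       [557. , 268.4],
       [479.8, 285.4]], dtype=float32))
post (array([439.9,  96.5]), [14.23046588897705, 18.828824996948242], 1.6798582077026367, array([[431.8, 105.1],
       [433.8,  86.4],
       [447.9,  87.9],
       [445.9, 106.7]], dtype=float32))
ring (array([380.2, 125.4]), [39.09467315673828, 52.35940170288086])
```

Both views agree to 2–4 mm, and the post checks against the bay geometry. In the world frame:

| Item | Position (mm) | Yaw (rad) |
|---|---|---|
| Bay origin | (510.5, 137) | 1.357 |
| Stick | (397, 313) | 1.61 |
| Post | (438.5, 96) | – |

The stick is already tilted 0.25 rad relative to the bay, which suits the entry. The plan is:
1. Push it broadside.
2. Push it endwise in behind the post.
3. Swing the other end in.
4. Press it square against the rail.

I'll travel over high first.

>>> {"op": "jog_arm", "data": {"plan": [[85, [-0.5, 0.5, 0], [0, 0, 0.15]], [85, [-1, 1, 0], [0, 0, 0.306]], [85, [-1, 1, 0], [0, 0, 0.306]]]}}

```text
clock: 0.48
position: [279.0, -453.5, 231.3]
ee_rot: [-0.021, 1.0, 0.0, -0.0]
contact_force: [-0.7, 0.3, -0.1]
gripper_width: 85.2
grasp_force: 0.0
```

>>> {"op": "jog_arm", "data": {"plan": [[85, [-0.5, 0.5, 0], [0, 0, 0]], [85, [-1, 1, 0], [0, 0, 0]], [85, [-1, 1, 0], [0, 0, 0]]]}}

```text
clock: 0.85
position: [376.2, -350.6, 231.2]
ee_rot: [-0.022, 1.0, 0.0, 0.0]
contact_force: [-0.3, 0.1, 0.9]
gripper_width: 84.7
grasp_force: 0.0
```

>>> {"op": "jog_arm", "data": {"plan": [[85, [-0.2, 0.5, 0], [0, 0, 0]], [85, [-0.2, 1, 0], [0, 0, 0]]]}}

```text
clock: 1.1
position: [391.3, -251.0, 230.8]
ee_rot: [-0.019, 1.0, -0.0, -0.0]
contact_force: [1.1, 1.2, 0.8]
gripper_width: 84.7
grasp_force: 0.0
```

>>> {"op": "jog_arm", "data": {"plan": [[85, [0, 0.5, 0], [0, 0, 0]], [85, [0, 1, 0], [0, 0, 0]]]}}

```text
clock: 1.35
position: [386.3, -150.9, 231.2]
ee_rot: [-0.019, 1.0, -0.0, -0.0]
contact_force: [0.9, 0.4, -0.4]
gripper_width: 85.1
grasp_force: 0.0
```

>>> {"op": "jog_arm", "data": {"plan": [[85, [0, 0.5, 0], [0, 0, 0]], [85, [0, 1, 0], [0, 0, 0]]]}}

```text
clock: 1.6
position: [382.5, -50.9, 231.4]
ee_rot: [-0.019, 1.0, -0.0, 0.0]
contact_force: [0.2, 1.7, 0.2]
gripper_width: 85.2
grasp_force: 0.0
```

>>> {"op": "jog_arm", "data": {"plan": [[85, [0, 0.5, 0], [0, 0, 0]], [85, [0, 1, 0], [0, 0, 0]]]}}

```text
clock: 1.85
position: [378.7, 49.2, 231.5]
ee_rot: [-0.019, 1.0, 0.0, 0.0]
contact_force: [1.5, -0.4, 0.7]
gripper_width: 85.1
grasp_force: 0.0
```

>>> {"op": "jog_arm", "data": {"plan": [[85, [0, 0.5, 0], [0, 0, 0]], [85, [0, 1, 0], [0, 0, 0]], [85, [0, 1, 0], [0, 0, 0]]]}}

```text
clock: 2.22
position: [375.2, 150.3, 231.3]
ee_rot: [-0.022, 1.0, -0.0, 0.0]
contact_force: [-0.7, -0.3, -0.2]
gripper_width: 85.6
grasp_force: 0.0
```

>>> {"op": "jog_arm", "data": {"plan": [[85, [0.08, 0.5, 0.2], [0, 0, 0]], [85, [0.17, 1, 0.6], [0, 0, 0]], [85, [0.17, 1, 1], [0, 0, 0]]]}}

```text
clock: 2.6
position: [354.5, 249.4, 130.7]
ee_rot: [-0.021, 1.0, 0.001, 0.001]
contact_force: [0.7, 0.2, -1.0]
gripper_width: 84.7
grasp_force: 0.0
```

>>> {"op": "jog_arm", "data": {"plan": [[85, [0, 0.5, 0.2], [0, 0, 0]], [85, [0, 0.63, 0.7], [0, 0, 0]], [85, [0, 0.63, 1], [0, 0, 0]], [85, [0, 0.63, 1], [0, 0, 0]]]}}

```text
clock: 3.1
position: [351.1, 307.9, 29.3]
ee_rot: [-0.019, 1.0, -0.003, -0.002]
contact_force: [-0.2, -0.3, -0.5]
gripper_width: 85.0
grasp_force: 0.0
```

>>> {"op": "jog_arm", "data": {"plan": [[85, [0, 0, 0.2], [0, 0, 0]], [85, [0, 0, 0.33], [0, 0, 0]], [85, [0, 0, 0.33], [0, 0, 0]]]}}

```text
clock: 3.48
position: [351.7, 309.9, -1.5]
ee_rot: [-0.019, 1.0, -0.0, -0.0]
contact_force: [-0.1, 0.2, -0.2]
gripper_width: 85.0
grasp_force: 0.0
```

```bash
python3 - <<'E'
from h import *
d=get_image("side");cv2.imwrite("pics/s1.png",cv2.resize(d["img"][130:300,250:450,::-1],None,fx=3,fy=3));print(stick(d)[:3])
d=get_image("top");print(stick(d)[:3]);s=read_state();print(s["position"],s["contact_force"])
E
```

```text
(array([398.00415039, 313.81442261]), [24.514081954956055, 201.75384521484375], 1.6167564392089844)
(array([399.64926147, 241.68914795]), [23.80607795715332, 56.49000549316406], 1.637596845626831)
[351.83275998 310.61061699  -0.91923076] [0.2359724  0.02942023 0.28797855]
```

View pics/s1.png

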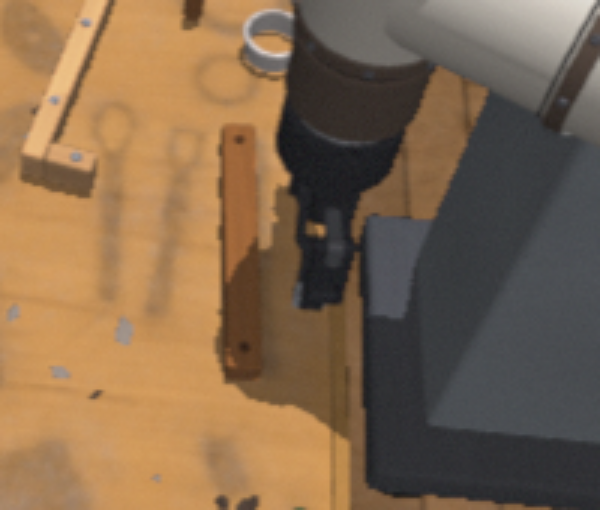

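The picture shows the fingers standing just in front of the stick (finger at crop (320,270), stick at (240,250)), clear of it and parallel. I'll lower a little and push broadside.

>>> {"op": "jog_arm", "data": {"plan": [[85, [-0.1, 0.03, 0.04], [0, 0, 0]], [85, [-0.18, 0.03, 0.04], [0, 0, 0]], [85, [-0.22, 0.03, 0.04], [0, 0, 0]], [85, [-0.27, 0.03, 0.04], [0, 0, 0]], [85, [-0.32, 0.03, 0.04], [0, 0, 0]], [85, [-0.37, 0.03, 0.04], [0, 0, 0]], [85, [-0.42, 0.03, 0.04], [0, 0, 0]], [85, [-0.47, 0.03, 0.04], [0, 0, 0]], [85, [-0.52, 0.03, 0.04], [0, 0, 0]]]}}

```text
clock: 4.7
position: [403.5, 315.3, -5.7]
ee_rot: [-0.02, 1.0, -0.0, -0.0]
contact_force: [-0.4, 0.6, 0.8]
gripper_width: 85.5
grasp_force: 0.3
```

```bash
cat >> h.py <<'E'
O=np.array([510.5,137.3]);A=1.3565
X=np.array([np.sin(A),-np.cos(A)]);Y=np.array([np.cos(A),np.sin(A)])
def bay(p):return np.array([(p-O)@X,(p-O)@Y]).round(1)
def rep():
    for n in("side","top"):
        s=stick(get_image(n));print(n,"stick world",s[0].round(1),"bay",bay(s[0]),"size",np.round(s[1],1),"yaw",round(s[2],3),"theta",round(s[2]-A,3))
    s=read_state();print("tcp",s["position"].round(1),"bay",bay(s["position"][:2]),s["ee_rot"].round(3),s["contact_force"].round(1),s["clock"])
E
python3 -c "
from h import *
rep()"
```

```text
side stick world [428.7 315.2] bay [-117.8  156.4] size [ 22.5 202.4] yaw 1.609 theta 0.252
top stick world [430.  231.1] bay [-98.6  74.5] size [22.4 35. ] yaw 1.709 theta 0.353
tcp [403.8 315.6  -5.7] bay [-142.1  151.5] [-0.019  1.     0.     0.   ] [ 0.5 -0.3 -0.2] 4.8
```

>>> {"op": "jog_arm", "data": {"plan": [[85, [-0.05, 0, 0], [0, 0, 0]], [85, [-0.1, 0, 0], [0, 0, 0]], [85, [-0.15, 0, 0], [0, 0, 0]], [85, [-0.2, 0, 0], [0, 0, 0]], [85, [-0.25, 0, 0], [0, 0, 0]], [85, [-0.3, 0, 0], [0, 0, 0]], [85, [-0.34, 0, 0], [0, 0, 0]], [85, [-0.37, 0, 0], [0, 0, 0]], [85, [-0.37, 0, 0], [0, 0, 0]]]}}

```text
clock: 5.92
position: [440.5, 316.9, -5.7]
ee_rot: [-0.02, 1.0, 0.0, 0.0]
contact_force: [0.2, -0.5, -0.7]
gripper_width: 84.6
grasp_force: 0.0
```

>>> {"op": "jog_arm", "data": {"plan": [[85, [0.12, 0, 0], [0, 0, 0]], [85, [0.15, 0, 0], [0, 0, 0]], [85, [0.15, 0.2, -0.3], [0, 0, 0]], [85, [0.15, 0.2, -0.6], [0, 0, 0]], [85, [0.1, 0.6, -0.8], [0, 0, 0]], [85, [0, 0.9, -0.8], [0, 0, 0]], [85, [0, 0.9, -0.8], [0, 0, 0]]]}}

```text
clock: 6.8
position: [436.7, 408.9, 74.6]
ee_rot: [-0.021, 1.0, 0.001, 0.001]
contact_force: [0.2, -1.3, -1.0]
gripper_width: 84.9
grasp_force: 0.0
```

```bash
python3 -c "
from h import *
rep()"
```

```text
side stick world [464.3 342.4] bay [-88.8 190.6] size [ 23.5 151. ] yaw 1.62 theta 0.263
top stick world [464.4 278. ] bay [-75.  127.7] size [ 24.  125.3] yaw 1.61 theta 0.254
tcp [435.8 406.2  73.8] bay [-130.2  246.9] [-0.02   1.    -0.001 -0.001] [-0.5 -0.2  0.4] 6.9
```

>>> {"op": "jog_arm", "data": {"plan": [[0, [-0.1, 0.2, 0], [0, 0, 0]], [0, [-0.26, 0.41, 0], [0, 0, 0]], [0, [-0.26, 0.41, 0], [0, 0, 0]], [0, [-0.26, 0.41, 0.3], [0, 0, 0]], [0, [-0.26, 0.41, 0.55], [0, 0, 0]], [0, [-0.26, 0.41, 0.66], [0, 0, 0]], [0, [-0.26, 0.41, 0.66], [0, 0, 0]], [0, [-0.26, 0.41, 0.66], [0, 0, 0]]]}}

```text
clock: 7.9
position: [461.4, 449.2, 9.5]
ee_rot: [-0.02, 1.0, 0.001, 0.001]
contact_force: [-0.2, -1.4, 0.2]
gripper_width: 0.2
grasp_force: 0.0
```

```bash
python3 -c "
from h import *
rep()
d=get_image('side');cv2.imwrite('pics/s2.png',cv2.resize(d['img'][110:310,230:430,::-1],None,fx=3,fy=3))"
```

```text
Traceback (most recent call last):
  File "h.py", line 37, in rep
    s=stick(get_image(n));print(n,"stick world",s[0].round(1),"bay",bay(s[0]),"size",np.round(s[1],1),"yaw",round(s[2],3),"theta",round(s[2]-A,3))
  File "h.py", line 31, in stick
    return rect(d,m,20)
  File "h.py", line 23, in rect
    q=plane(d,big(m)[:,0].astype(float),h).astype(np.float32)
              ~~~^^^
  File "h.py", line 21, in big
    cs=cv2.findContours(m.astype(np.uint8),0,cv2.CHAIN_APPROX_NONE)[0];return max(cs,key=cv2.contourArea)
                                                                              ~~~^^^^^^^^^^^^^^^^^^^^^^^^
ValueError: max() iterable argument is empty
```

```bash
sed -i 's/^        s=stick(get_image(n));print/        try:s=stick(get_image(n))\n        except ValueError:print(n,"hidden");continue\n        print/' h.py; python3 -c "
from h import *
rep()"
```

```text
side hidden
top stick world [462.9 314.8] bay [-84.2 163.3] size [ 23.8 198.5] yaw 1.612 theta 0.256
tcp [461.3 449.2   9.4] bay [-114.4  294.3] [-0.02   1.     0.001  0.001] [-0.3 -0.2  0.5] 8.05
```

>>> {"op": "jog_arm", "data": {"plan": [[0, [0, -0.1, 0], [0, 0, 0]], [0, [0, -0.16, 0], [0, 0, 0]], [0, [0, -0.22, 0], [0, 0, 0]], [0, [0, -0.28, 0], [0, 0, 0]], [0, [0, -0.34, 0], [0, 0, 0]], [0, [0, -0.4, 0], [0, 0, 0]], [0, [0, -0.46, 0], [0, 0, 0]], [0, [0, -0.52, 0], [0, 0, 0]], [0, [0, -0.56, 0], [0, 0, 0]], [0, [0, -0.56, 0], [0, 0, 0]]]}}

```text
clock: 9.3
position: [463.0, 392.2, 8.2]
ee_rot: [-0.019, 1.0, -0.0, -0.0]
contact_force: [0.2, -1.2, -0.8]
gripper_width: 0.1
grasp_force: 0.0
```

```bash
python3 -c "
from h import *
rep()"
```

```text
side hidden
top stick world [464.1 274. ] bay [-74.4 123.7] size [ 24.1 191.7] yaw 1.608 theta 0.251
tcp [463.1 392.5   8.2] bay [-100.6  239.3] [-0.02  1.   -0.   -0.  ] [ 0.4 -0.5  0.5] 9.4
```

>>> {"op": "jog_arm", "data": {"plan": [[0, [0, -0.08, 0], [0, 0, 0]], [0, [0, -0.16, 0], [0, 0, 0]], [0, [0, -0.24, 0], [0, 0, 0]], [0, [0, -0.32, 0], [0, 0, 0]], [0, [0, -0.4, 0], [0, 0, 0]], [0, [0, -0.48, 0], [0, 0, 0]], [0, [0, -0.56, 0], [0, 0, 0]], [0, [0, -0.64, 0], [0, 0, 0]], [0, [0, -0.7, 0], [0, 0, 0]], [0, [0, -0.7, 0], [0, 0, 0]]]}}

```text
clock: 10.65
position: [465.9, 322.3, 8.3]
ee_rot: [-0.019, 1.0, -0.0, -0.0]
contact_force: [-0.4, -0.6, -0.8]
gripper_width: -0.4
grasp_force: 0.0
```

```bash
python3 -c "
from h import *
rep()"
```

```text
side hidden
top stick world [467.2 198.5] bay [-55.3  50.6] size [ 24.5 180. ] yaw 1.605 theta 0.248
tcp [466.  322.9   8.4] bay [-82.9 171.9] [-0.02  1.    0.    0.  ] [-0.3 -0.3 -0. ] 10.75
```

>>> {"op": "jog_arm", "data": {"plan": [[0, [0, -0.07, 0], [0, 0, 0]], [0, [0, -0.14, 0], [0, 0, 0]], [0, [0, -0.21, 0], [0, 0, 0]], [0, [0, -0.28, 0], [0, 0, 0]], [0, [0, -0.35, 0], [0, 0, 0]], [0, [0, -0.41, 0], [0, 0, 0]], [0, [0, -0.47, 0], [0, 0, 0]], [0, [0, -0.52, 0], [0, 0, 0]], [0, [0, -0.57, 0], [0, 0, 0]], [0, [0, -0.57, 0], [0, 0, 0]]]}}

```text
clock: 12.0
position: [468.0, 265.3, 8.2]
ee_rot: [-0.019, 1.0, -0.0, -0.0]
contact_force: [-1.1, 0.5, -0.4]
gripper_width: -0.1
grasp_force: 0.0
```

```bash
python3 -c "
from h import *
rep()
d=get_image('top');cv2.imwrite('pics/t3.png',cv2.resize(d['img'][170:320,220:440,::-1],None,fx=3.5,fy=3.5))"
```

```text
side hidden
top stick world [468.9 131.5] bay [-39.4 -14.5] size [ 24.4 159.5] yaw 1.603 theta 0.246
tcp [468.1 265.6   8.2] bay [-68.8 116.4] [-0.02  1.   -0.   -0.  ] [-0.3  0.4  0.1] 12.1
```

View pics/t3.png

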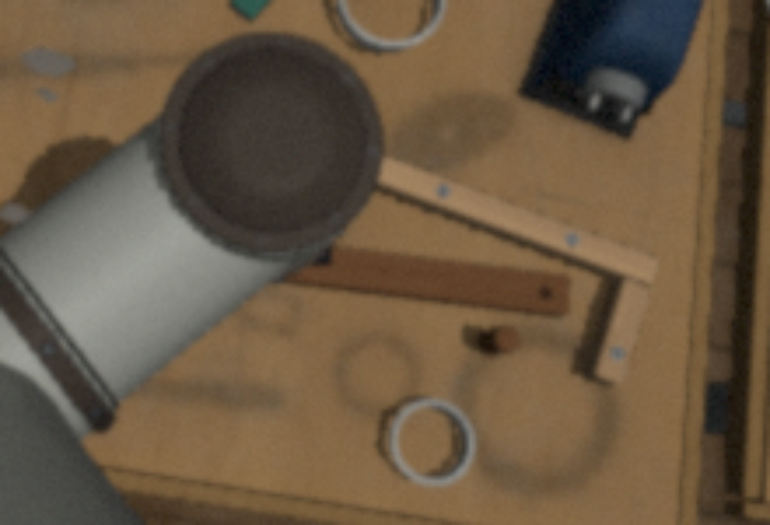

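The top view shows the stick's right end behind the post (crop (568,295), post at (495,338)), clear of the rails. The left end still sits in front of the left rail. I'll nudge it 5 mm further, back off, and move round to the front of the left half.

>>> {"op": "jog_arm", "data": {"plan": [[0, [0, -0.04, 0], [0, 0, 0]], [0, [0, -0.055, 0], [0, 0, 0]], [0, [0, 0.05, 0], [0, 0, 0]], [0, [0, 0.12, 0], [0, 0, 0]], [0, [0, 0.12, -0.3], [0, 0, 0]], [0, [0, 0.12, -0.5], [0, 0, 0]], [0, [0.25, -0.15, -0.5], [0, 0, 0.12]], [0, [0.49, -0.45, -0.5], [0, 0, 0.242]], [0, [0.49, -0.45, -0.5], [0, 0, 0.242]], [0, [0.49, -0.45, -0.5], [0, 0, 0.242]]]}}

```text
clock: 13.4
position: [421.7, 220.0, 58.8]
ee_rot: [0.106, 0.994, 0.001, 0.001]
contact_force: [0.6, -0.4, 0.4]
gripper_width: 0.1
grasp_force: 0.0
```

```bash
python3 -c "
from h import *
rep()"
```

```text
side stick world [470.3 147.6] bay [-41.5   1.5] size [ 24.  202.1] yaw 1.604 theta 0.247
top stick world [471.3  59.4] bay [-21.7 -84.5] size [22.8 23.6] yaw 0.091 theta -1.266
tcp [421.8 220.1  58.5] bay [-104.3   62.1] [0.106 0.994 0.    0.   ] [-0.7 -0.4  1.1] 13.5
```

>>> {"op": "jog_arm", "data": {"plan": [[0, [0, 0, 0.3], [0, 0, 0]], [0, [0, 0, 0.5], [0, 0, 0]], [0, [-0.1, 0, 0.5], [0, 0, 0]], [0, [-0.18, 0, 0.5], [0, 0, 0]], [0, [-0.22, 0, 0.5], [0, 0, 0]], [0, [-0.26, 0, 0.5], [0, 0, 0]], [0, [-0.3, 0, 0.5], [0, 0, 0]], [0, [-0.34, 0, 0.5], [0, 0, 0]], [0, [-0.38, 0, 0.5], [0, 0, 0]], [0, [-0.38, 0, 0.5], [0, 0, 0]]]}}

```text
clock: 14.75
position: [458.4, 210.9, 8.3]
ee_rot: [0.107, 0.994, 0.0, 0.0]
contact_force: [-0.1, 0.2, 0.2]
gripper_width: -0.3
grasp_force: 0.0
```

```bash
python3 -c "
from h import *
rep()"
```

```text
side stick world [482.1 191. ] bay [-39.2  46.4] size [ 24.1 112.2] yaw 1.49 theta 0.134
top stick world [471.3  72. ] bay [-24.4 -72.1] size [24.3 57.6] yaw 1.481 theta 0.124
tcp [458.1 210.8   8.2] bay [-66.8  60.7] [ 0.107  0.994 -0.    -0.   ] [ 0.7 -0.1  0.1] 14.85
```

>>> {"op": "jog_arm", "data": {"plan": [[0, [-0.04, 0, 0], [0, 0, 0]], [0, [-0.08, 0, 0], [0, 0, 0]], [0, [-0.12, 0, 0], [0, 0, 0]], [0, [-0.12, 0, 0], [0, 0, 0]], [0, [-0.01, 0, 0], [0, 0, 0]], [30, [0.04, -0.1, 0], [0, 0, 0]], [50, [0.04, -0.3, 0], [0, 0, 0]], [50, [0.04, -0.53, 0], [0, 0, 0]], [50, [0.04, -0.53, 0.03], [0, 0, 0]], [50, [0.04, -0.53, 0.03], [0, 0, 0]]]}}

```text
clock: 16.1
position: [443.2, 159.4, 5.3]
ee_rot: [0.107, 0.994, 0.0, 0.0]
contact_force: [0.1, 0.7, -0.5]
gripper_width: 50.1
grasp_force: 0.0
```

```bash
python3 -c "
from h import *
rep()"
```

```text
side stick world [486.2 154.4] bay [-27.4  11.5] size [ 24.9 181.9] yaw 1.411 theta 0.055
top stick world [493.1 205.3] bay [-31.5  62.8] size [24.1 67.5] yaw 1.4 theta 0.044
tcp [443.4 160.2   5.4] bay [-70.4   8.1] [0.107 0.994 0.    0.   ] [-0.4 -0.5  0.1] 16.2
```

>>> {"op": "jog_arm", "data": {"plan": [[50, [-0.1, 0, 0], [0, 0, 0]], [50, [-0.15, 0, 0], [0, 0, 0]], [50, [-0.19, 0, 0], [0, 0, 0]], [50, [-0.22, 0, 0], [0, 0, 0]], [50, [-0.25, 0, 0], [0, 0, 0]], [50, [-0.28, 0, 0], [0, 0, 0]], [50, [-0.3, 0, 0], [0, 0, 0]], [50, [-0.31, 0, 0], [0, 0, 0]], [50, [-0.31, 0, 0], [0, 0, 0]]]}}

```text
clock: 17.32
position: [473.4, 153.4, 5.3]
ee_rot: [0.107, 0.994, 0.0, 0.0]
contact_force: [0.3, 0.3, 1.2]
gripper_width: 50.0
grasp_force: 0.0
```

```bash
python3 -c "
from h import *
rep()"
```

```text
side stick world [506.2 193.2] bay [-16.1  53.7] size [24.9 93.4] yaw 1.356 theta -0.001
top stick world [511.5 220.4] bay [-16.7  81.4] size [23.8 25.8] yaw 1.461 theta 0.105
tcp [473.3 153.4   5.3] bay [-39.8   7.8] [0.107 0.994 0.    0.   ] [ 0.5  0.4 -0.1] 17.425
```

Squared up, and about 3–4 mm from the rail. I'll creep in 1 mm at a time and watch the force.

>>> {"op": "jog_arm", "data": {"plan": [[50, [-0.01, 0, 0], [0, 0, 0]], [50, [-0.02, 0, 0], [0, 0, 0]], [50, [-0.03, 0, 0], [0, 0, 0]], [50, [-0.03, 0, 0], [0, 0, 0]]]}}

```text
clock: 17.92
position: [476.3, 152.7, 5.3]
ee_rot: [0.107, 0.994, 0.0, 0.0]
contact_force: [-0.5, 0.3, -0.5]
gripper_width: 50.2
grasp_force: 0.1
```

>>> {"op": "jog_arm", "data": {"plan": [[50, [-0.01, 0, 0], [0, 0, 0]], [50, [-0.01, 0, 0], [0, 0, 0]]]}}

```text
clock: 18.18
position: [477.3, 152.5, 5.3]
ee_rot: [0.107, 0.994, 0.0, 0.0]
contact_force: [-0.7, -0.2, -0.0]
gripper_width: 50.1
grasp_force: 0.0
```

>>> {"op": "jog_arm", "data": {"plan": [[50, [-0.01, 0, 0], [0, 0, 0]], [50, [-0.01, 0, 0], [0, 0, 0]]]}}

```text
clock: 18.42
position: [478.3, 152.3, 5.3]
ee_rot: [0.107, 0.994, 0.0, 0.0]
contact_force: [-0.4, -0.4, 0.3]
gripper_width: 50.1
grasp_force: 0.0
```

>>> {"op": "jog_arm", "data": {"plan": [[50, [-0.01, 0, 0], [0, 0, 0]], [50, [-0.01, 0, 0], [0, 0, 0]]]}}

```text
clock: 18.68
position: [479.2, 152.1, 5.3]
ee_rot: [0.107, 0.994, 0.0, 0.0]
contact_force: [-0.3, -0.8, -0.7]
gripper_width: 50.1
grasp_force: 0.1
```

```bash
python3 -c "
from h import *
rep()"
```

```text
side stick world [513.2 199.6] bay [-10.6  61.4] size [24.2 77.2] yaw 1.365 theta 0.009
top stick world [518.8 221.9] bay [-9.9 84.5] size [21.3 27.6] yaw 1.727 theta 0.371
tcp [479.2 152.1   5.3] bay [-33.7   7.8] [0.107 0.994 0.    0.   ] [-0.3 -0.5 -0.3] 18.775
```

>>> {"op": "jog_arm", "data": {"plan": [[50, [-0.01, 0, 0], [0, 0, 0]], [50, [-0.01, 0, 0], [0, 0, 0]]]}}

```text
clock: 19.02
position: [479.3, 152.0, 5.3]
ee_rot: [0.107, 0.994, -0.0, -0.001]
contact_force: [-4.7, 1.8, 2.9]
gripper_width: 50.0
grasp_force: 2.3
```

>>> {"op": "jog_arm", "data": {"plan": [[50, [-0.01, 0, 0], [0, 0, 0]], [50, [-0.01, 0, 0], [0, 0, 0]]]}}

```text
clock: 19.27
position: [479.4, 151.9, 5.3]
ee_rot: [0.107, 0.994, -0.0, -0.001]
contact_force: [-8.1, 5.1, 5.3]
gripper_width: 49.8
grasp_force: 4.6
```

The force is rising, so the stick is against the rail. I'll back off, lift clear and verify.

>>> {"op": "jog_arm", "data": {"plan": [[50, [0.02, 0, 0], [0, 0, 0]], [50, [0.08, 0, 0], [0, 0, 0]], [50, [0.1, 0, 0], [0, 0, 0]], [50, [0.1, 0, -0.3], [0, 0, 0]], [50, [0.1, 0, -0.7], [0, 0, 0]], [50, [0.1, 0, -1], [0, 0, 0]], [50, [0.1, 0, -1], [0, 0, 0]]]}}

```text
clock: 20.15
position: [472.8, 154.7, 107.8]
ee_rot: [0.107, 0.994, 0.002, 0.002]
contact_force: [-0.1, -0.4, 0.3]
gripper_width: 49.9
grasp_force: 0.0
```

>>> {"op": "jog_arm", "data": {"plan": [[50, [0, 0.5, -0.5], [0, 0, 0]], [50, [0, 1, -1], [0, 0, 0]], [50, [0, 1, -1], [0, 0, 0]]]}}

```text
clock: 20.52
position: [494.0, 254.3, 207.3]
ee_rot: [0.106, 0.994, 0.002, 0.002]
contact_force: [0.2, -0.3, -0.1]
gripper_width: 50.2
grasp_force: 0.0
```

>>> {"op": "jog_arm", "data": {"plan": [[50, [0, 0.5, 0], [0, 0, 0]], [50, [0, 1, 0], [0, 0, 0]], [50, [0, 1, 0], [0, 0, 0]]]}}

```text
clock: 20.9
position: [513.4, 351.0, 202.2]
ee_rot: [0.106, 0.994, -0.001, -0.001]
contact_force: [-0.0, -0.3, -1.0]
gripper_width: 49.9
grasp_force: 0.0
```

```bash
python3 -c "
from h import *
rep()
d=get_image('top');cv2.imwrite('pics/t4.png',cv2.resize(d['img'][130:320,100:440,::-1],None,fx=2.3,fy=2.3))"
```

```text
side stick world [498.6 139.9] bay [-12.2  -0. ] size [ 21.3 200.9] yaw 1.352 theta -0.004
top stick world [498.6 135.7] bay [-11.3  -4.1] size [ 25.1 199.6] yaw 1.359 theta 0.002
tcp [512.9 348.5 203. ] bay [-42.5 206.8] [ 0.107  0.994 -0.002 -0.002] [ 0.7 -0.1 -0.7] 21.0
```

View pics/t4.png

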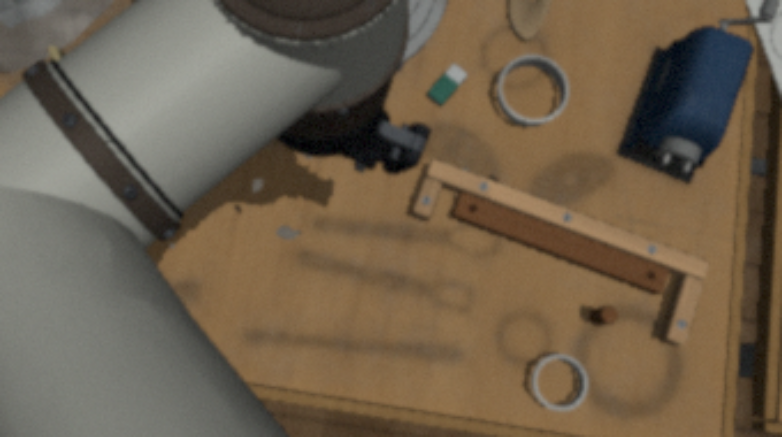

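The stick lies flat along the back rail from (455,208) to (665,280). Bay pose is x ≈ -12, y ≈ -2, angle ≈ 0, and the bystanders in view are undisturbed.

```bash
python3 -c "
from bench import *
print(job_done())"
```

```text
the job is handed in; nothing more can be done
None
```

The job is handed in: the stick lies flat against the back rail (about x −12 mm, y −2 mm, angle under 0.01 rad in the bay frame), pushed all the way without lifting, about 21 s on the clock; the pass/fail verdict was not reported back.

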